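# Put the microscope objectives away in their cups

## Task

Put the three loose microscope objectives away: each goes, upright with its lens up, onto the floor of its own storage cup, the shortest and thickest in the lowest, widest cup, the middle one in the middle cup, and the longest and thinnest in the tallest, narrowest cup. Set each one down rather than dropping it, and leave the two eyepieces standing where they are.

Things in the scene. Friction and masses are not known exactly. Their poses are not given: they have to be found in the camera images.
- short_objective: the shortest and thickest of three bright steel microscope objectives standing upright on the desk, lens up: a solid barrel 42 mm in diameter and 36 mm tall; the side is straight (best gripped) up to 30 mm and then narrows as a cone to a flat top 32 mm across with a wide lens. About 180 g (varies by a third). Origin: centre of its underside, z up along the barrel
- medium_objective: the middle one of three bright steel microscope objectives standing upright on the desk, lens up: a solid barrel 32 mm in diameter and 50 mm tall; the side is straight (best gripped) up to 40 mm and then narrows as a cone to a flat top 18 mm across with a smaller lens. About 150 g (varies by a third). Origin: centre of its underside, z up along the barrel
- long_objective: the longest and thinnest of three bright steel microscope objectives standing upright on the desk, lens up: a solid barrel 24 mm in diameter and 66 mm tall; the side is straight (best gripped) up to 52 mm and then narrows as a cone to a flat top 10 mm across with a tiny lens. About 140 g (varies by a third). Origin: centre of its underside, z up along the barrel
- eyepiece_a: an eyepiece, not an objective, to be left where it stands: a two-step piece 48 mm tall, a wide black collar 44 mm in diameter below (24 mm high, 40 mm at its upper edge) and a bright straight steel tube 30 mm in diameter above, its flat top almost filled by glass; about 120 g, loose. Origin: centre of its underside, z up
- eyepiece_b: an eyepiece, not an objective, to be left where it stands: a two-step piece 48 mm tall, a wide black collar 44 mm in diameter below (24 mm high, 40 mm at its upper edge) and a bright straight steel tube 30 mm in diameter above, its flat top almost filled by glass; about 120 g, loose. Origin: centre of its underside, z up (the same as the other eyepiece)
- low_cup: the lowest and widest of three round open white plastic storage cups fixed to the desk: 68 mm outside and 62 mm inside diameter, rim 12 mm above the desk, floor 4 mm thick (so 8 mm deep inside); 10 mm of play all round its objective. Belongs to the short objective. Origin: centre of its underside, on the desk; z up
- middle_cup: the middle of three round open white plastic storage cups fixed to the desk: 54 mm outside and 48 mm inside diameter, rim 20 mm above the desk, floor 4 mm thick (so 16 mm deep inside); 8 mm of play all round its objective. Belongs to the medium objective. Origin: centre of its underside, on the desk; z up
- tall_cup: the tallest and narrowest of three round open white plastic storage cups fixed to the desk: 44 mm outside and 38 mm inside diameter, rim 32 mm above the desk, floor 4 mm thick (so 28 mm deep inside); 7 mm of play all round its objective. Belongs to the long objective. Origin: centre of its underside, on the desk; z up
Not all that is in view belongs to the job. Leave any red look-alike of the eyepiece_b alone. Leave any blue or brown look-alike of the low_cup alone.

How it is judged:
By the outcome, as a careful person would: the job done as asked, in the order asked, and still so for the second after the job is handed in, with the robot touching nothing.
It also fails if it takes over 106 s, if anything falls off the work surface, if the arm or the gripper's body presses on something with over 40 N, if the wrist force passes 120 N, or if a joint passes its speed limit or range.

## Robot

A 6-joint arm with a two-finger parallel gripper is mounted at the origin on the work surface. World frame = base frame: x ahead of the robot, y to its left, z up, the work surface at z = 0. Lengths are in m, angles in rad, forces in N, time in s.
With the tool pointing down it reaches from about 0.25 to 0.775 m from the base axis. Payload 4 kg.
Tool frame: the origin (TCP) lies at the very end of the fingers, on their centre line; the grasp point (between the pads) lies 19 mm behind it; z points along the fingers, y is the line along which they close (so a half turn about z gives the same grasp; the last joint's range is limited). The gripper opens to 94 mm and grips with 3 to 60 N. Pads are 16 mm wide; open, the fingers measure 119 mm over their backs; the gripper's body (75 mm by 177 mm) begins 78 mm behind the grasp point.
Start: joints at [-1.21, 0.087, 1.371, -0, 1.684, -0.103], TCP at [0.246, -0.492, 0.169] pointing down, gripper open.
Joint ranges: [-3.1, 3.1], [-0.76, 2.03], [0.27, 2.55], [-1.08, 4.22], [0.17, 2.65], [-2.57, 2.57]. Speed limits (rad/s): [2.79, 2.79, 3.14, 3.14, 3.14, 3.14].

## Interface

Orientations are given as [roll, pitch, yaw] about the fixed x, y, z axes, in that order (R = Rz(yaw) Ry(pitch) Rx(roll)).
In Python, from bench import * gives the robot as it stands. The module is installed in compiled form; this text tells all that it offers.
- The arm moves only by the tool send_rows, never from a script. Its arguments are lists of equal length, an entry for each row: "rotation": the turn, a rotation vector about the tool's x, y, z in rad, a list of three; "xyz": the shift along the tool's x, y, z in mm, a list of three; "jaw": the finger opening in mm, from 0 to 94. In form: {"rotation": [[ax, ay, az], ...], "xyz": [[x, y, z], ...], "jaw": [jaw, ...]}. A call has 1 to 10 rows; each row shifts and turns the commanded pose from where the row before left it, along the tool's axes as they then stand; what a row does not reach is not made up. A row lasts 1/12 s, in which the tool goes at most 41.7 mm and 7.16 degrees, less where a joint would pass 70% of its speed; a pose out of reach is approached as far as the arm can. A call with a gripper value outside its range is refused whole. The fingers move at their own pace and stop on an object; "newtons" is the grip in N (left out, the last holds). Time passes only in rows, so rows that do not move let the fingers close. It gives the time, the measured TCP pose, the force, the opening and the grip force at its end, in the units of the state.
- sense(): the state, without advancing time (a new reading comes with each control period).
- camera(name): name is "scene" or "top"; returns a dict with "frame" (420x560x3 uint8, red, green, blue), "z_map" (420x560 float32, m along the optical axis (not along the pixel's ray), 0 where there is no reading), "fx", "fy", "cx", "cy" (pixels), "dist" ([k1, k2, p1, p2, k3] as OpenCV has them; the pictures are not rectified), "rvec" (rotation vector, rad) and "tvec" (3), from world to camera coordinates, as OpenCV has them. Camera axes: x right, y down, z forward; pixel columns grow to the right and rows downward; lengths in m; the calibration is good to about 2 mm. A picture is of the moment at which its call begins.
- finish_job(): hands the job in; it is judged then, once.
Trained networks look in a picture, given as the dict that the camera call returned (one of the last four; its "shot" number tells which), for a name from the list of things; names that differ only in an ending like _2 or _b are one class to them, and where a whole thing is asked for, a point or a joint stands for the part that bears it (a point fixed in the world has none). Each returns a list of dicts, best first, with "conf" (0 to 1); they miss things now and then, are a little off and sometimes report something else, mostly with a low value. They report only what shows in the picture. A call takes as long as a camera call. They do not tell look-alikes from the thing itself.
- find_in(picture, target): "bbox" ([left, top, right, bottom] in pixels, round what is visible of it).
The state is a dict: "t": time; "qpos": joint angles; "joint_vel": joint speeds; "tau": joint torques, N m; "position": TCP position; "ee_rot": TCP orientation; "contact_force": force on the tool from outside, world axes, zero at the start; "moment": the same for the moment, N m; "width": finger opening in m; "grip_force": force on a finger pad.
Only numpy, scipy, OpenCV 4.12 (cv2) and the standard library are available. Lean on these libraries where they do the work, as an engineer would, in place of code of your own. Each camera call takes 0.05 s, during which the arm holds its last target. There are 200 camera calls.

## Working session

There is one attempt and no reset: what is moved stays moved. The work goes in short steps, Python scripts to look and compute and a tool call to move; the robot and the scene stay as the last step left them, time stands still between calls to the robot, and variables do not carry over. Pictures are saved under pics/ and viewed, at most 14 in all, crops included, and the job is handed in when it is done.

Besides the shell and the picture viewer there is one more tool, called after ">>>" as a command line: name --argument value ..., lists and objects as JSON in quotes. send_rows: Moves the arm, as the interface text tells. Its arguments: {"type":"object","properties":{"rotation":{"type":"array"},"xyz":{"type":"array"},"jaw":{"type":"array"},"newtons":{"type":"number"}},"required":["rotation","xyz","jaw"]}

```bash
mkdir -p pics
cat > h.py <<'E'
from bench import *
import numpy as np, cv2
def world(c,uv,z):
    """intersect pixel rays with plane world z"""
    K=np.array([[c['fx'],0,c['cx']],[0,c['fy'],c['cy']],[0,0,1]])
    p=cv2.undistortPoints(np.array(uv,float).reshape(-1,1,2),K,np.array(c['dist'])).reshape(-1,2)
    R=cv2.Rodrigues(np.array(c['rvec']))[0]; o=-R.T@np.array(c['tvec']).ravel()
    d=np.c_[p,np.ones(len(p))]@R
    return o+d*((z-o[2])/d[:,2])[:,None]
def cloud(c):
    h,w=c['z_map'].shape
    K=np.array([[c['fx'],0,c['cx']],[0,c['fy'],c['cy']],[0,0,1]])
    v,u=np.mgrid[:h,:w]
    p=cv2.undistortPoints(np.stack([u,v],-1).reshape(-1,1,2).astype(float),K,np.array(c['dist'])).reshape(-1,2)
    R=cv2.Rodrigues(np.array(c['rvec']))[0]; z=c['z_map'].reshape(-1,1)
    P=(np.c_[p,np.ones(len(p))]*z-np.array(c['tvec']).ravel())@R
    P[z[:,0]==0]=np.nan
    return P.reshape(h,w,3)
def save(c,n): cv2.imwrite('pics/'+n,c['frame'][...,::-1])
E
python3 - <<'E'
from h import *
s=sense();print(s['t'],s['position'],s['ee_rot'],s['width'])
for n in('top','scene'):
    c=camera(n);save(c,n+'0.png');np.savez(n+'0.npz',**{k:v for k,v in c.items()})
    P=cloud(c)
    R=cv2.Rodrigues(np.array(c['rvec']))[0];print(n,-R.T@np.array(c['tvec']).ravel())
    for t in('short_objective','medium_objective','long_objective','eyepiece_a','low_cup','middle_cup','tall_cup'):
        for d in find_in(c,t):
            b=d['bbox'];u=(b[0]+b[2])/2;v=(b[1]+b[3])/2
            print(t,round(d['conf'],2),np.round(b),np.round(P[int(v),int(u)],3))
E
```

```text
0.0 [ 0.2458133  -0.49131973  0.16825363] [-3.13946389e+00 -1.95368379e-04  4.63789950e-01] 0.0938749217883309
top [0.45217443 0.01124116 0.74639575]
short_objective 0.89 [238. 277. 269. 303.] [0.464 0.064 0.038]
medium_objective 0.52 [310. 188. 328. 211.] [ 0.599 -0.084  0.05 ]
long_objective 0.79 [138. 306. 161. 321.] [0.46  0.249 0.055]
long_objective 0.29 [392. 246. 418. 280.] [ 0.456 -0.224  0.002]
eyepiece_a 0.98 [207. 159. 233. 184.] [0.691 0.085 0.046]
eyepiece_a 0.76 [238. 200. 258. 223.] [0.604 0.046 0.049]
eyepiece_a 0.65 [310. 272. 333. 296.] [ 0.451 -0.056  0.048]
low_cup 0.91 [351. 115. 385. 145.] [ 0.731 -0.223  0.002]
low_cup 0.82 [305. 138. 340. 171.] [ 0.697 -0.118  0.005]
low_cup 0.73 [377. 163. 410. 199.] [ 0.616 -0.244  0.003]
middle_cup 0.98 [392. 246. 420. 276.] [ 0.457 -0.226  0.002]
middle_cup 0.51 [307. 275. 333. 299.] [ 0.445 -0.052  0.047]
tall_cup 0.68 [126. 212. 156. 240.] [0.627 0.258 0.002]
scene [ 1.10116651 -0.0949191   0.77020241]
short_objective 0.7 [291. 145. 312. 169.] [0.481 0.062 0.031]
medium_objective 0.68 [219. 212. 237. 244.] [ 0.619 -0.087  0.041]
long_objective 0.94 [395. 121. 412. 153.] [0.47  0.256 0.04 ]
eyepiece_a 0.83 [294. 205. 324. 239.] [0.627 0.047 0.036]
eyepiece_a 0.67 [291. 143. 314. 169.] [0.483 0.063 0.036]
eyepiece_a 0.59 [324. 244. 355. 279.] [0.712 0.076 0.046]
eyepiece_a 0.56 [223. 138. 245. 167.] [ 0.464 -0.057  0.043]
low_cup 0.89 [128. 290. 173. 332.] [ 0.73  -0.22   0.007]
low_cup 0.81 [193. 263. 239. 298.] [ 0.692 -0.115  0.004]
low_cup 0.73 [111. 230. 155. 264.] [ 0.61  -0.244  0.006]
middle_cup 0.82 [132. 159. 162. 186.] [ 0.453 -0.217  0.004]
tall_cup 0.88 [411. 196. 445. 227.] [0.616 0.264 0.002]
```

Run:
```python
import cv2
a=cv2.imread('pics/top0.png')[95:335,110:430]
cv2.imwrite('pics/topz.png',cv2.resize(a,(800,600),interpolation=cv2.INTER_CUBIC))
```

```text
(no output)
```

View pics/topz.png

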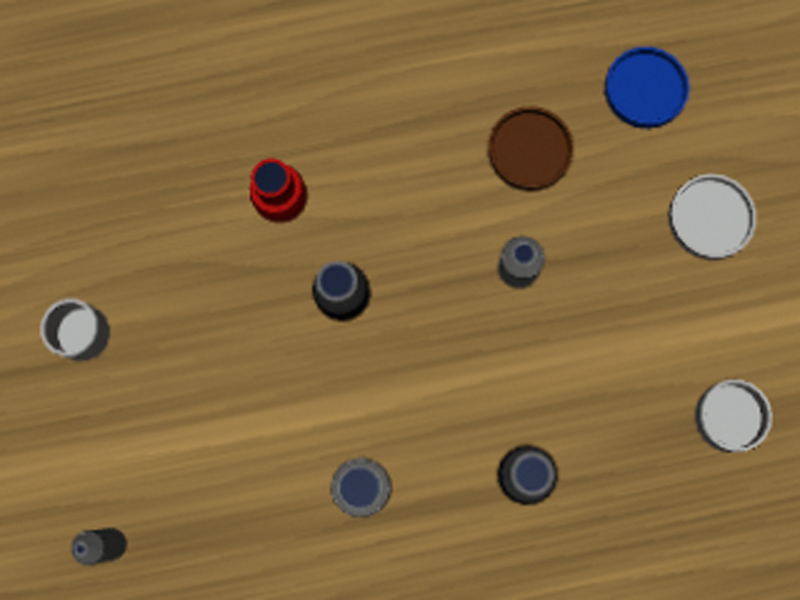

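View pics/scene0.png

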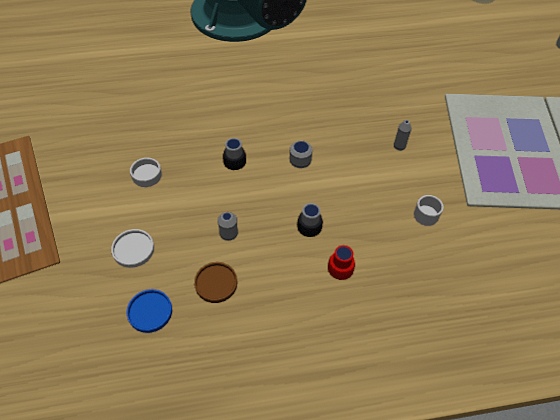

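Top crop, as full-frame pixels: short objective (254,290), medium (319,199), long (149,313). White cups: low (395,181), middle (404,261), tall (140,227). The eyepieces with black collars are at (246,211) and (321,285). The red eyepiece (221,171), brown cup (322,155) and blue cup (369,130) are look-alikes. The only white low cup is at (395,181), and it fits the description. The plain steel pieces without a collar are the objectives. Next I fit the silhouettes.

```bash
cat > fit.py <<'E'
from h import *
from scipy.optimize import minimize
SH={'short':[(0,21),(30,21),(36,16)],'medium':[(0,16),(40,16),(50,9)],'long':[(0,12),(52,12),(66,5)],
'low':[(0,34),(12,34)],'middle':[(0,27),(20,27)],'tall':[(0,22),(32,22)],'eye':[(0,22),(24,20),(48,15)]}
def hull(c,xy,sh,z0=0):
    a=np.linspace(0,2*np.pi,48)
    P=np.concatenate([np.c_[xy[0]+r/1e3*np.cos(a),xy[1]+r/1e3*np.sin(a),0*a+z/1e3+z0] for z,r in sh])
    K=np.array([[c['fx'],0,c['cx']],[0,c['fy'],c['cy']],[0,0,1]])
    uv=cv2.projectPoints(P,np.array(c['rvec']),np.array(c['tvec']),K,np.array(c['dist']))[0].reshape(-1,2)
    return cv2.convexHull(uv.astype(np.float32)).reshape(-1,2)
def fit(c,name,xy,z0=0):
    S=8; b=hull(c,xy,SH[name],z0); l,t=np.floor(b.min(0)).astype(int)-9; r,d=np.ceil(b.max(0)).astype(int)+9
    f=c['frame'][t:d,l:r]; hsv=cv2.cvtColor(f,cv2.COLOR_RGB2HSV)
    w=np.clip((110-hsv[...,1].astype(float))/60,0,1)     # soft mask: unsaturated
    w=cv2.resize(w,None,fx=S,fy=S)
    def cost(p):
        m=np.zeros(w.shape,np.uint8)
        cv2.fillPoly(m,[np.round((hull(c,p,SH[name],z0)-[l,t]+.5)*S).astype(np.int32)],1)
        return np.abs(m-w).sum()/m.sum()
    o=minimize(cost,xy,method='Nelder-Mead',options=dict(initial_simplex=np.array(xy)+[[0,0],[.008,0],[0,.008]],xatol=1e-4))
    return o.x,o.fun
G={'short':(.47,.066),'medium':(.605,-.084),'long':(.463,.25),'low':(.616,-.244),'middle':(.455,-.224),'tall':(.625,.26)}
if __name__=='__main__':
    for n in('top','scene'):
        c=dict(np.load(n+'0.npz'))
        for k in G:
            x,e=fit(c,k,G[k]); print(n,k,np.round(x*1e3,1),round(e,2))
E
python3 fit.py
```

```text
top short [464.4  64.1] 0.41
top medium [604.7 -87.3] 0.21
top long [460.6 258.1] 0.13
top low [ 612.8 -245.9] 0.05
top middle [ 458.  -219.6] 0.06
top tall [623.8 256.5] 0.07
scene short [462.3  65.5] 0.31
scene medium [603.1 -85.8] 0.17
scene long [458.4 259.8] 0.12
scene low [ 611.4 -244.8] 0.04
scene middle [ 456.3 -218.4] 0.05
scene tall [622.1 258. ] 0.06
```

>>> send_rows --rotation '[[0,0,0.116],[0,0,0.116],[0,0,0.116],[0,0,0.116],[0,0,0],[0,0,0],[0,0,0],[0,0,0],[0,0,0],[0,0,0]]' --xyz '[[0,0,0],[0,0,0],[0,0,0],[0,0,0],[10,-25,0],[11,-30,0],[12,-30,0],[12,-30,0],[12,-30,0],[12,-30,0]]' --jaw '[94,94,94,94,94,94,94,94,94,94]'

```text
t: 1.63
position: [0.3154, -0.3156, 0.1695]
ee_rot: [3.141, -0.0, -0.001]
contact_force: [1.2, 0.3, -0.2]
width: 0.0939
grip_force: 0.0
```

>>> send_rows --rotation '[[0,0,0],[0,0,0],[0,0,0],[0,0,0],[0,0,0],[0,0,0],[0,0,0],[0,0,0],[0,0,0],[0,0,0]]' --xyz '[[14,-36,0],[15,-38,0],[15,-38,0],[15,-38,0],[15,-38,0],[15,-38,0],[15,-38,0],[15,-38,0],[15,-38,0],[14,-36,0]]' --jaw '[94,94,94,94,94,94,94,94,94,94]'

```text
t: 2.47
position: [0.4636, 0.0614, 0.1697]
ee_rot: [3.142, -0.001, 0.001]
contact_force: [1.1, 0.0, -0.6]
width: 0.094
grip_force: 0.0
```

>>> send_rows --rotation '[[0,0,0],[0,0,0],[0,0,0],[0,0,0],[0,0,0],[0,0,0],[0,0,0],[0,0,0],[0,0,0]]' --xyz '[[0,-3,20],[0,0,25],[0,0,25],[0,0,25],[0,0,25],[0,0,20],[0,0,12],[0,0,6],[0,0,0]]' --jaw '[94,94,94,94,94,94,94,94,94]'

```text
t: 3.22
position: [0.4619, 0.062, 0.0099]
ee_rot: [3.141, 0.003, -0.0]
contact_force: [-0.3, 0.2, -0.5]
width: 0.0939
grip_force: 0.0
```

Run:
```python
from h import *
print(sense()['position'])
a=camera('top');b=camera('scene')
x=cv2.resize(a['frame'][230:350,190:320],(400,370));y=cv2.resize(b['frame'][80:200,240:370],(400,370))
cv2.imwrite('pics/g1.png',np.hstack([x,y])[...,::-1])
```

```text
[0.46188694 0.06202033 0.00990494]
```

View pics/g1.png

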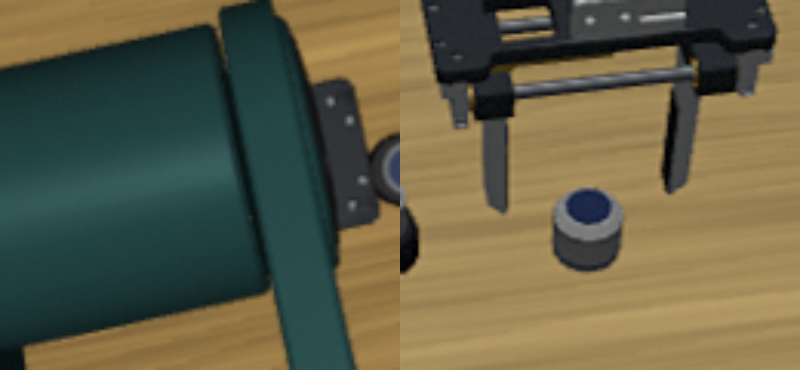

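The scene view shows the fingertips at about (271,148) and (330,142). The short objective at (301,155) is between them, but perhaps nearer the camera. I compute the offset.

Run:
```python
from h import *
from fit import *
c=camera('scene');print(world(c,[[271.5,148],[330,141.6],[301,145]],.010))
print(hull(c,(.4634,.0648),SH['short']).min(0),hull(c,(.4634,.0648),SH['short']).max(0))
P=cloud(c);print(P[150:162:4,301])
print(fit(c,'short',(.463,.065)))
for y in range(120,152,6): print(y,np.round([P[y,x] for x in (271,330)],3))
```

```text
[[0.43572621 0.01559478 0.01      ]
 [0.43698878 0.12790345 0.01      ]
 [0.43691686 0.07180869 0.01      ]]
[288.56305 140.07285] [312.0125  168.17383]
[[0.4732252  0.06336471 0.03802233]
 [0.47986356 0.06223248 0.03482566]
 [0.48435014 0.06164498 0.02907173]]
(array([0.46240566, 0.06547256]), np.float64(0.3034237976455556))
120 [[0.47  0.009 0.119]
 [0.472 0.111 0.106]]
126 [[0.472 0.008 0.108]
 [0.473 0.112 0.092]]
132 [[0.472 0.009 0.092]
 [0.473 0.114 0.076]]
138 [[0.473 0.008 0.079]
 [0.472 0.115 0.06 ]]
144 [[ 0.473  0.008  0.064]
 [ 0.434  0.13  -0.001]]
150 [[ 0.432  0.015  0.   ]
 [ 0.448  0.126 -0.001]]
```

Run:
```python
from h import *
s=sense();print(s['position'],s['qpos'],s['t'])
c=camera('scene');cv2.imwrite('pics/g2.png',cv2.resize(c['frame'][60:180,230:390],(800,600),interpolation=cv2.INTER_CUBIC)[...,::-1])
P=cloud(c)
for y in range(138,156,2): print(y,np.round([P[y,x] for x in (268,270,272,274,327,329,331,333)],3)[:,[0,2]].ravel())
```

```text
[0.46425078 0.06201278 0.01265023] [ 1.17140633e-02 -8.95498087e-03  1.78872961e+00 -7.83240522e-05
  1.35940991e+00  1.58278475e+00] 3.3667
138 [ 0.472  0.078  0.473  0.079  0.473  0.078  0.472  0.077  0.471  0.06
  0.474  0.063  0.474  0.061  0.419 -0.001]
140 [0.474 0.076 0.472 0.073 0.472 0.072 0.472 0.072 0.472 0.055 0.473 0.056
 0.425 0.001 0.426 0.001]
142 [ 0.473  0.069  0.471  0.066  0.472  0.068  0.471  0.065  0.472  0.05
  0.432  0.003  0.428 -0.002  0.432  0.002]
144 [ 0.471  0.062  0.471  0.062  0.473  0.063  0.473  0.062  0.433 -0.001
  0.434  0.     0.437  0.003  0.436  0.001]
146 [ 0.474  0.06   0.473  0.059  0.471  0.056  0.47   0.054  0.438 -0.
  0.441  0.003  0.439 -0.001  0.443  0.003]
148 [ 0.427  0.001  0.426 -0.001  0.474  0.053  0.471  0.049  0.444  0.001
  0.443 -0.001  0.444 -0.     0.448  0.004]
150 [ 0.431  0.001  0.433  0.002  0.434  0.002  0.433  0.     0.448 -0.
  0.449  0.       nan    nan  0.448 -0.002]
152 [ 0.439  0.004  0.434 -0.002  0.44   0.003  0.437 -0.001  0.453 -0.
  0.455  0.001  0.455  0.001  0.455  0.   ]
154 [ 0.441  0.001  0.442  0.001  0.443  0.001  0.445  0.003  0.458  0.
  0.461  0.003  0.458 -0.001  0.459 -0.001]
```

View pics/g2.png

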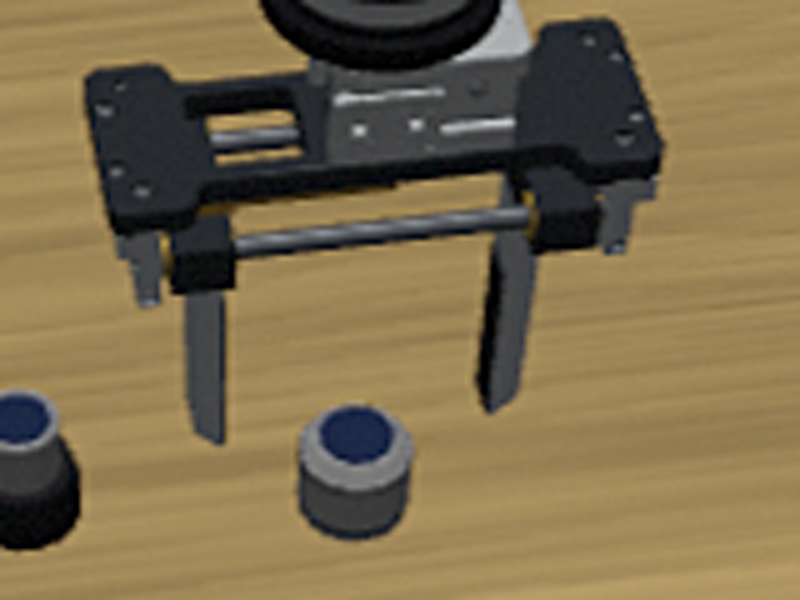

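The picture puts the visible fingertips near z≈50 mm, but the sensed TCP is 12 mm. A gentle close settles it: if the pads are around the barrel, the width stops at 42 mm.

>>> send_rows --rotation '[[0,0,0],[0,0,0],[0,0,0],[0,0,0],[0,0,0],[0,0,0],[0,0,0],[0,0,0],[0,0,0],[0,0,0]]' --xyz '[[0,0,0],[0,0,0],[0,0,0],[0,0,0],[0,0,0],[0,0,0],[0,0,0],[0,0,0],[0,0,0],[0,0,0]]' --jaw '[37,37,37,37,37,37,37,37,37,37]' --newtons 6

```text
t: 4.25
position: [0.4631, 0.062, 0.0113]
ee_rot: [3.142, 0.0, -0.0]
contact_force: [-0.5, -1.0, 0.6]
width: 0.0372
grip_force: 0.0
```

Run:
```python
from h import *
s=sense();print(s['position'],s['width'],s['grip_force'],s['t'])
c=camera('scene');cv2.imwrite('pics/g3.png',cv2.resize(c['frame'][60:180,230:390],(800,600),interpolation=cv2.INTER_CUBIC)[...,::-1])
```

```text
[0.46310619 0.06204115 0.01131286] 0.03724762483847366 0.0 4.25
```

View pics/g3.png

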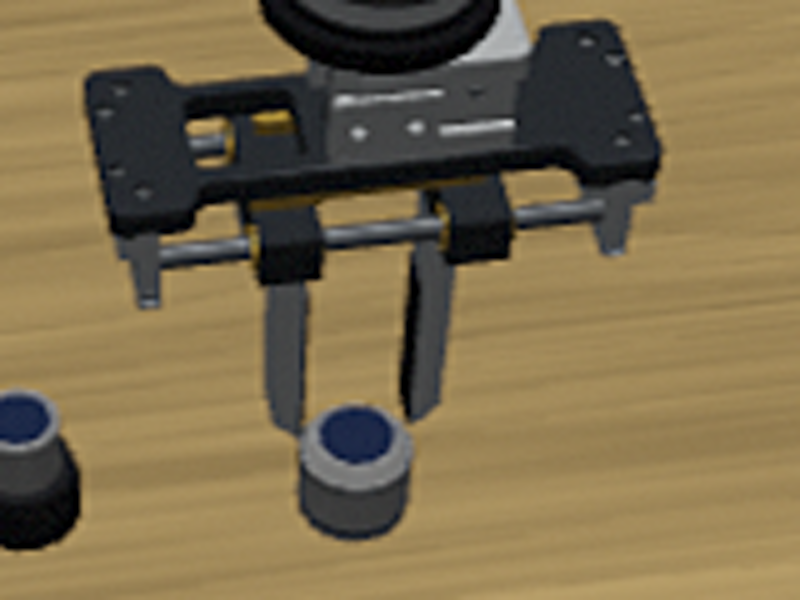

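The jaws closed to 37 mm above the objective. The true fingertips are therefore about 38 mm higher than the sensed z, so I trust the camera for height. I reopen, descend 28 mm and measure again.

>>> send_rows --rotation '[[0,0,0],[0,0,0],[0,0,0],[0,0,0],[0,0,0],[0,0,0],[0,0,0],[0,0,0],[0,0,0],[0,0,0]]' --xyz '[[0,0,0],[0,0,0],[0,0,0],[0,0,0],[0,-2,0],[0,0,7],[0,0,7],[0,0,7],[0,0,7],[0,0,0]]' --jaw '[75,75,75,75,75,75,75,75,75,75]'

```text
t: 5.13
position: [0.4612, 0.064, -0.019]
ee_rot: [3.141, 0.004, -0.0]
contact_force: [-0.4, 0.0, -0.4]
width: 0.0749
grip_force: 0.0
```

```bash
cat > tip.py <<'E'
from h import *
def tip(c=None):
    """lowest points of the fingers seen by the scene camera, by depth: near the sensed xy, unsaturated/dark"""
    c=c or camera('scene'); s=sense(); P=cloud(c)
    x,y,_=s['position']; w=s['width']/2; R=[]
    hsv=cv2.cvtColor(c['frame'],cv2.COLOR_RGB2HSV)
    for sg in(-1,1):
        y0=y+sg*(w+6)
        m=(abs(P[...,0]-x-.008)<.006)&(abs(P[...,1]-y0)<.007)&(hsv[...,1]<110)&(P[...,2]>.006)&(P[...,2]<.15)
        v,u=np.nonzero(m)
        if len(v)<4: R.append(None);continue
        # lowest pixel row intersect with finger's front plane x=x+.008
        i=np.argsort(v)[-4:]
        R.append((np.round(np.median(P[v[i],u[i]],0),4).tolist(), int(v.max()), int(u[v.argmax()])))
    return s['position'].round(4) if hasattr(s['position'],'round') else s['position'], R
if __name__=='__main__': print(*tip())
E
python3 tip.py
```

```text
[ 0.4618  0.064  -0.0182] [None, None]
```

```bash
cat > tip.py <<'E'
from h import *
def tip():
    """finger bottoms from depth: points within the finger columns standing well off the desk"""
    c=camera('scene'); s=sense(); P=cloud(c); x,y,z=s['position']; w=s['width']/2; R=[]
    for sg in(-1,1):
        m=(abs(P[...,0]-x-.008)<.010)&(abs(P[...,1]-y-sg*(w+5))<.012)&(P[...,2]>.008)&(P[...,2]<.2)
        Q=P[m]; lo=Q[np.argsort(Q[:,2])[:5]] if len(Q) else Q
        R.append(np.round(lo.mean(0),4) if len(lo) else None)
    return np.round([x,y,z],4),s['width'],R,c
if __name__=='__main__':
    *a,c=tip();print(*a)
    cv2.imwrite('pics/g4.png',cv2.resize(c['frame'][80:200,230:390],(800,600),interpolation=cv2.INTER_CUBIC)[...,::-1])
E
python3 tip.py
```

```text
[ 0.4625  0.064  -0.0174] 0.07512791185048584 [None, None]
```

View pics/g4.png

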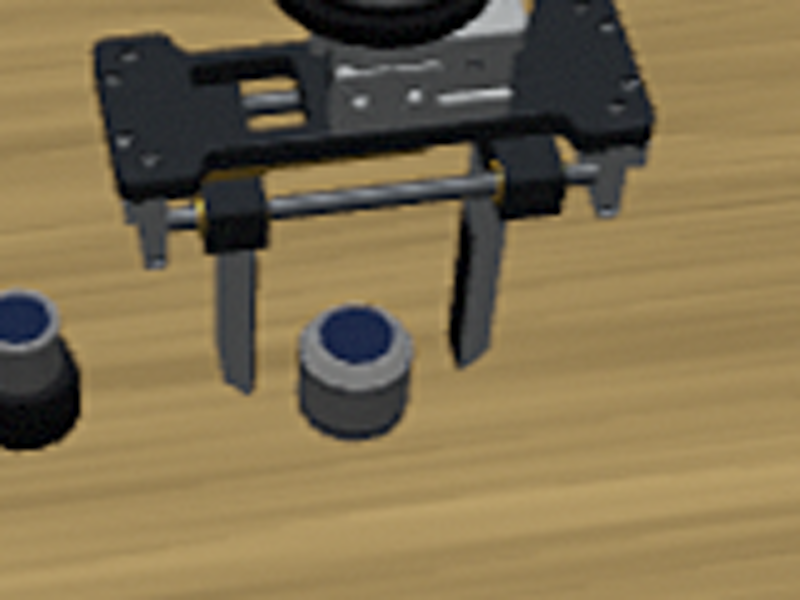

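Run:
```python
from h import *
c=camera('scene');P=cloud(c)
for v in range(140,166,3): print(v,np.round([P[v,x] for x in (276,278,280,322,324,326)],3).tolist())
# ray-plane x=.471
for uv in [(279.4,158.6),(323.6,153.4)]:
    a,b=world(c,[uv],0)[0],world(c,[uv],.2)[0]
    print(a+(b-a)*(.471-a[0])/(b[0]-a[0]))
```

```text
140 [[0.47, 0.018, 0.069], [0.472, 0.021, 0.07], [0.47, 0.025, 0.068], [0.471, 0.101, 0.055], [0.473, 0.104, 0.057], [0.473, 0.108, 0.057]]
143 [[0.47, 0.018, 0.061], [0.47, 0.022, 0.06], [0.471, 0.025, 0.061], [0.469, 0.102, 0.046], [0.472, 0.105, 0.048], [0.471, 0.109, 0.046]]
146 [[0.471, 0.018, 0.054], [0.471, 0.021, 0.054], [0.47, 0.025, 0.051], [0.469, 0.103, 0.037], [0.47, 0.107, 0.037], [0.469, 0.111, 0.036]]
149 [[0.469, 0.018, 0.044], [0.47, 0.022, 0.044], [0.469, 0.025, 0.043], [0.472, 0.103, 0.032], [0.472, 0.107, 0.032], [0.473, 0.11, 0.032]]
152 [[0.472, 0.018, 0.039], [0.47, 0.022, 0.036], [0.469, 0.026, 0.034], [0.469, 0.104, 0.021], [0.453, 0.113, 0.001], [0.454, 0.117, 0.001]]
155 [[0.47, 0.018, 0.029], [0.472, 0.022, 0.03], [0.472, 0.025, 0.029], [0.462, 0.108, 0.003], [0.46, 0.112, 0.0], [0.46, 0.116, -0.0]]
158 [[0.454, 0.021, 0.001], [0.469, 0.022, 0.018], [0.453, 0.029, -0.001], [0.465, 0.107, -0.002], [0.468, 0.11, 0.002], [0.468, 0.114, 0.001]]
161 [[0.461, 0.02, 0.001], [0.463, 0.024, 0.002], [0.463, 0.027, 0.002], [0.472, 0.106, -0.001], [0.475, 0.109, 0.001], [0.473, 0.113, -0.001]]
164 [[0.466, 0.019, -0.001], [0.471, 0.022, 0.003], [0.468, 0.026, -0.001], [0.482, 0.103, 0.002], [0.482, 0.107, 0.002], [0.483, 0.111, 0.002]]
[0.471      0.02448833 0.01870907]
[0.471      0.10728924 0.01836296]
```

Tips are now at z≈18.5 mm true, with sensed z −17.5, an offset of +36 mm. Down another 7 mm and grip.

>>> send_rows --rotation '[[0,0,0],[0,0,0],[0,0,0],[0,0,0],[0,0,0],[0,0,0],[0,0,0],[0,0,0],[0,0,0],[0,0,0]]' --xyz '[[0,0,3],[0,0,4],[0,0,0],[0,0,0],[0,0,0],[0,0,0],[0,0,0],[0,0,0],[0,0,0],[0,0,0]]' --jaw '[75,75,36,36,36,36,36,36,36,36]' --newtons 25

```text
t: 6.12
position: [0.4633, 0.0641, -0.0235]
ee_rot: [-3.141, -0.0, -0.0]
contact_force: [-0.6, 0.8, -0.3]
width: 0.0408
grip_force: 25.0
```

>>> send_rows --rotation '[[0,0,0],[0,0,0],[0,0,0],[0,0,0],[0,0,0],[0,0,0]]' --xyz '[[0,0,-5],[0,0,-15],[0,0,-20],[0,0,-20],[0,0,-20],[0,0,0]]' --jaw '[36,36,36,36,36,36]'

```text
t: 6.62
position: [0.4662, 0.064, 0.0607]
ee_rot: [3.141, -0.008, -0.0]
contact_force: [0.8, -0.0, 0.2]
width: 0.0408
grip_force: 25.0
```

>>> send_rows --rotation '[[0,0,0],[0,0,0],[0,0,0],[0,0,0],[0,0,0],[0,0,0],[0,0,0],[0,0,0],[0,0,0],[0,0,0]]' --xyz '[[5,10,0],[10,20,0],[12,25,0],[12,25,0],[12,25,0],[12,25,0],[12,25,0],[12,25,0],[12,25,0],[12,25,0]]' --jaw '[36,36,36,36,36,36,36,36,36,36]'

```text
t: 7.45
position: [0.5728, -0.1678, 0.0532]
ee_rot: [-3.14, 0.005, -0.001]
contact_force: [0.5, 0.3, -2.9]
width: 0.041
grip_force: 25.0
```

>>> send_rows --rotation '[[0,0,0],[0,0,0],[0,0,0],[0,0,0],[0,0,0],[0,0,0]]' --xyz '[[12,25,0],[12,25,0],[10,20,0],[4,10,0],[0,0,0],[0,0,0]]' --jaw '[36,36,36,36,36,36]'

```text
t: 7.95
position: [0.6108, -0.2457, 0.0543]
ee_rot: [-3.139, 0.003, -0.001]
contact_force: [0.5, 1.3, -1.5]
width: 0.0414
grip_force: 25.0
```

Run:
```python
from h import *
from fit import *
s=sense();print(s['position'],s['width'],s['grip_force'],s['contact_force'],s['t'])
c=camera('scene')
cv2.imwrite('pics/g5.png',cv2.resize(c['frame'][160:310,50:250],(800,600),interpolation=cv2.INTER_CUBIC)[...,::-1])
```

```text
[ 0.61078375 -0.24569477  0.05429213] 0.04144163677904977 24.999671385157853 [ 0.46721041  1.25778315 -1.459839  ] 7.95
```

View pics/g5.png

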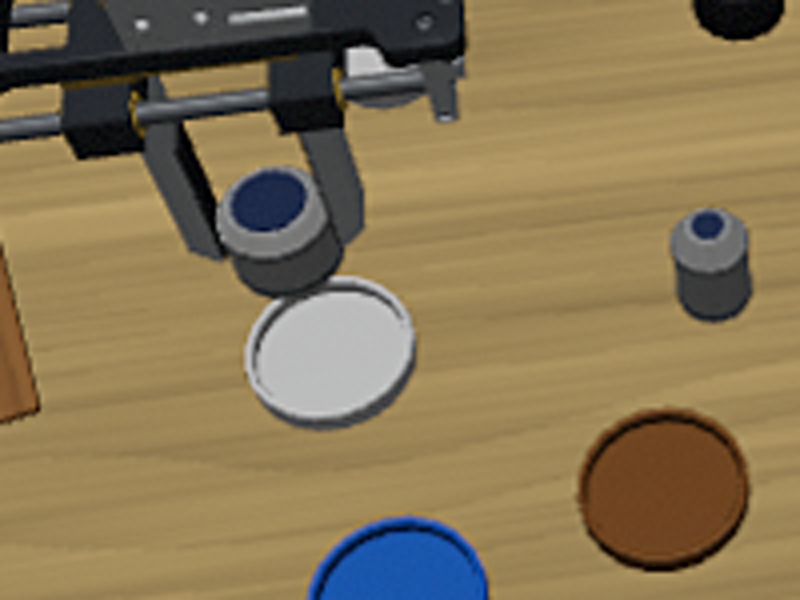

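Objective held upright at about (120,218), above the white low cup at (132,248). Checking its projected position and height.

Run:
```python
from h import *
from fit import *
c=dict(np.load('scene0.npz'))
print(fit(c,'low',(.612,-.245))[0])
def f(p):
    h=hull(c,p[:2],SH['short'],p[2]);return np.r_[h.min(0),h.max(0)]-[104.3,201,136.2,234.5]
from scipy.optimize import least_squares
r=least_squares(f,[.612,-.245,.078],x_scale=.01,diff_step=1e-3);print(r.x,r.fun)
```

```text
[ 0.61134083 -0.24477037]
[ 0.60072408 -0.24788261  0.06303872] [-0.07601624  0.07463074  0.07877808 -0.07466125]
```

>>> send_rows --rotation '[[0,0,0],[0,0,0],[0,0,0],[0,0,0],[0,0,0],[0,0,0],[0,0,0]]' --xyz '[[1,0,15],[0,0,20],[0,0,15],[0,0,10],[0,0,6],[0,0,2],[0,0,0]]' --jaw '[36,36,36,36,36,36,36]'

```text
t: 8.58
position: [0.613, -0.2454, -0.0116]
ee_rot: [-3.141, 0.0, 0.001]
contact_force: [-0.7, -0.9, -2.2]
width: 0.0408
grip_force: 25.0
```

Run:
```python
from h import *
for i in range(3):
    c=camera('scene');s=sense();print(s['position'],s['contact_force'])
cv2.imwrite('pics/g6.png',cv2.resize(c['frame'][190:290,80:213],(800,600),interpolation=cv2.INTER_CUBIC)[...,::-1])
```

```text
[ 0.61354729 -0.24583526 -0.01077474] [-0.11590929 -0.519886   -2.29307231]
[ 0.61389544 -0.24616791 -0.01031419] [ 0.14074587  0.6356811  -2.35082384]
[ 0.61402507 -0.24632772 -0.01010209] [ 0.13492469  0.16557538 -2.30289606]
```

View pics/g6.png

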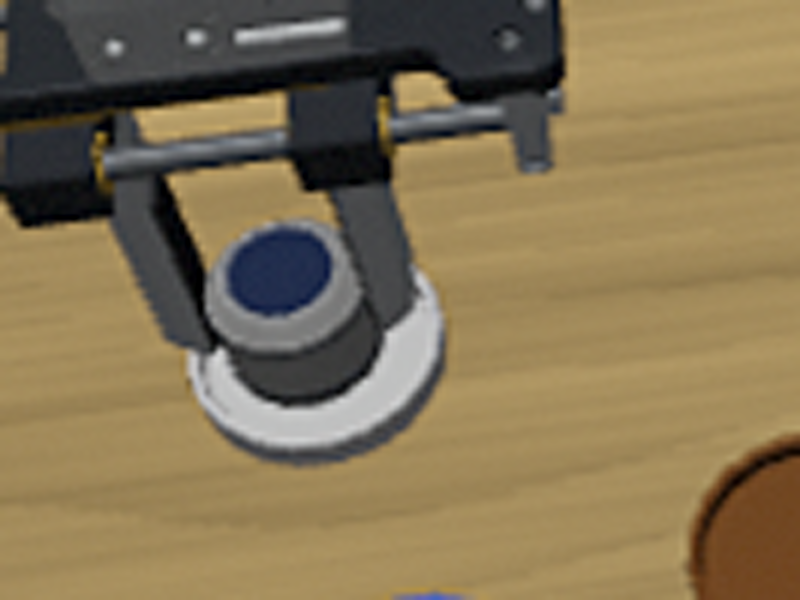

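Centred over the white cup, about 10 mm above its floor. Lowering gently.

>>> send_rows --rotation '[[0,0,0],[0,0,0],[0,0,0],[0,0,0],[0,0,0]]' --xyz '[[-1,-1,3],[0,0,3],[0,0,2],[0,0,0],[0,0,0]]' --jaw '[36,36,36,36,36]'

```text
t: 9.15
position: [0.6121, -0.245, -0.0194]
ee_rot: [3.142, -0.0, -0.0]
contact_force: [-0.1, 0.5, -1.0]
width: 0.0413
grip_force: 25.0
```

>>> send_rows --rotation '[[0,0,0],[0,0,0],[0,0,0],[0,0,0]]' --xyz '[[0,0,1],[0,0,0],[0,0,0],[0,0,0]]' --jaw '[36,36,36,36]'

```text
t: 9.48
position: [0.6122, -0.2451, -0.0194]
ee_rot: [3.141, -0.0, -0.0]
contact_force: [-2.6, 2.3, 4.5]
width: 0.0408
grip_force: 25.0
```

>>> send_rows --rotation '[[0,0,0],[0,0,0],[0,0,0],[0,0,0],[0,0,0],[0,0,0],[0,0,0],[0,0,0],[0,0,0],[0,0,0]]' --xyz '[[0,0,0],[0,0,0],[0,0,0],[0,0,0],[0,0,-5],[0,0,-10],[0,0,-20],[0,0,-25],[0,0,-20],[0,0,0]]' --jaw '[60,60,60,60,60,60,60,60,60,60]'

```text
t: 10.32
position: [0.6158, -0.2468, 0.0667]
ee_rot: [3.136, -0.011, -0.0]
contact_force: [0.9, -0.9, 1.5]
width: 0.06
grip_force: 0.0
```

>>> send_rows --rotation '[[0,0,0],[0,0,0],[0,0,0],[0,0,0],[0,0,0],[0,0,0],[0,0,0],[0,0,0]]' --xyz '[[-1,-20,0],[-1,-30,0],[-1,-30,0],[-1,-30,0],[-2,-30,0],[-2,-18,0],[0,0,0],[0,0,0]]' --jaw '[75,75,75,75,75,75,75,75]'

```text
t: 10.98
position: [0.6039, -0.0863, 0.0589]
ee_rot: [3.141, 0.001, 0.002]
contact_force: [0.5, 0.4, 0.6]
width: 0.0752
grip_force: 0.0
```

Run:
```python
from h import *
from fit import *
for i in range(2):
    c=camera('scene');s=sense();print(s['position'],s['width'],s['t'])
print('short',fit(c,'short',(.612,-.245),.004),'medium',fit(c,'medium',(.604,-.0865)))
cv2.imwrite('pics/g7.png',cv2.resize(c['frame'][140:290,80:280],(800,600),interpolation=cv2.INTER_CUBIC)[...,::-1])
```

```text
[ 0.60398947 -0.08737602  0.05895685] 0.07499109992389498 11.0333
[ 0.60404537 -0.08798524  0.05900518] 0.07505296958112885 11.0833
short (array([ 0.62898871, -0.24196301]), np.float64(0.8031534873112925)) medium (array([ 0.60304739, -0.0859802 ]), np.float64(0.1711404902052384))
```

View pics/g7.png

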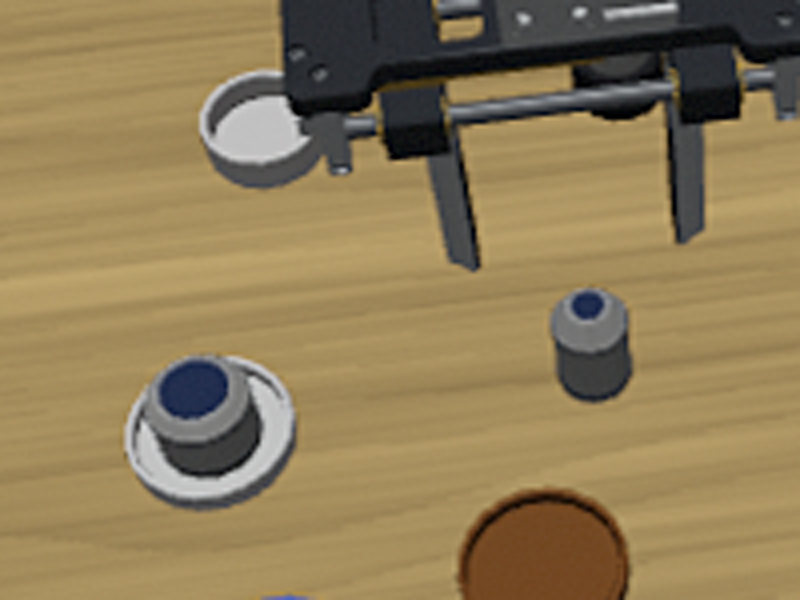

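The short objective stands upright in the low cup at about (131,244). The open fingers are above the medium objective at (228,226). Descending 75 mm and gripping.

>>> send_rows --rotation '[[0,0,0],[0,0,0],[0,0,0],[0,0,0],[0,0,0],[0,0,0],[0,0,0]]' --xyz '[[0,-1,15],[0,0,20],[0,0,18],[0,0,12],[0,0,7],[0,0,3],[0,0,0]]' --jaw '[75,75,75,75,75,75,75]'

```text
t: 11.67
position: [0.6039, -0.0865, -0.0162]
ee_rot: [-3.142, 0.001, -0.001]
contact_force: [0.2, -0.2, -0.1]
width: 0.075
grip_force: 0.0
```

>>> send_rows --rotation '[[0,0,0],[0,0,0],[0,0,0],[0,0,0],[0,0,0],[0,0,0],[0,0,0],[0,0,0]]' --xyz '[[0,0,0],[0,0,0],[0,0,0],[0,0,0],[0,0,0],[0,0,0],[0,0,0],[0,0,0]]' --jaw '[27,27,27,27,27,27,27,27]' --newtons 25

```text
t: 12.33
position: [0.6042, -0.0861, -0.0154]
ee_rot: [3.141, -0.0, -0.0]
contact_force: [0.3, 0.0, 0.6]
width: 0.0309
grip_force: 25.0
```

>>> send_rows --rotation '[[0,0,0],[0,0,0],[0,0,0],[0,0,0],[0,0,0],[0,0,0]]' --xyz '[[0,0,-5],[0,0,-15],[0,0,-20],[0,0,-20],[0,0,-20],[0,0,0]]' --jaw '[27,27,27,27,27,27]'

```text
t: 12.83
position: [0.6072, -0.0867, 0.0697]
ee_rot: [3.139, -0.009, -0.0]
contact_force: [0.2, 0.0, -0.3]
width: 0.0309
grip_force: 25.0
```

>>> send_rows --rotation '[[0,0,0],[0,0,0],[0,0,0],[0,0,0],[0,0,0],[0,0,0],[0,0,0],[0,0,0],[0,0,0],[0,0,0]]' --xyz '[[-8,7,0],[-16,14,0],[-21,19,0],[-21,19,0],[-21,19,0],[-21,19,0],[-21,19,0],[-12,11,0],[-6,5,0],[0,0,0]]' --jaw '[27,27,27,27,27,27,27,27,27,27]'

```text
t: 13.67
position: [0.4547, -0.2184, 0.0627]
ee_rot: [-3.14, 0.003, -0.003]
contact_force: [0.1, -0.7, -0.9]
width: 0.0312
grip_force: 25.0
```

>>> send_rows --rotation '[[0,0,0],[0,0,0],[0,0,0],[0,0,0],[0,0,0],[0,0,0],[0,0,0]]' --xyz '[[0,0,15],[0,0,15],[0,0,15],[0,0,5],[0,0,0],[0,0,0],[0,0,0]]' --jaw '[27,27,27,27,27,27,27]'

```text
t: 14.25
position: [0.458, -0.218, 0.0152]
ee_rot: [3.141, -0.001, 0.0]
contact_force: [0.4, 0.1, -1.3]
width: 0.0308
grip_force: 25.0
```

Run:
```python
from h import *
for i in range(2):
    c=camera('scene');s=sense();print(s['position'],s['contact_force'],s['width'])
cv2.imwrite('pics/g8.png',cv2.resize(c['frame'][110:210,80:213],(800,600),interpolation=cv2.INTER_CUBIC)[...,::-1])
```

```text
[ 0.4580468  -0.21818643  0.01542329] [-0.85244671  0.14671017 -0.5495242 ] 0.030852887699146708
[ 0.45804989 -0.21832191  0.01549601] [ 0.10468828  0.39590955 -1.35107505] 0.030917599806042636
```

View pics/g8.png

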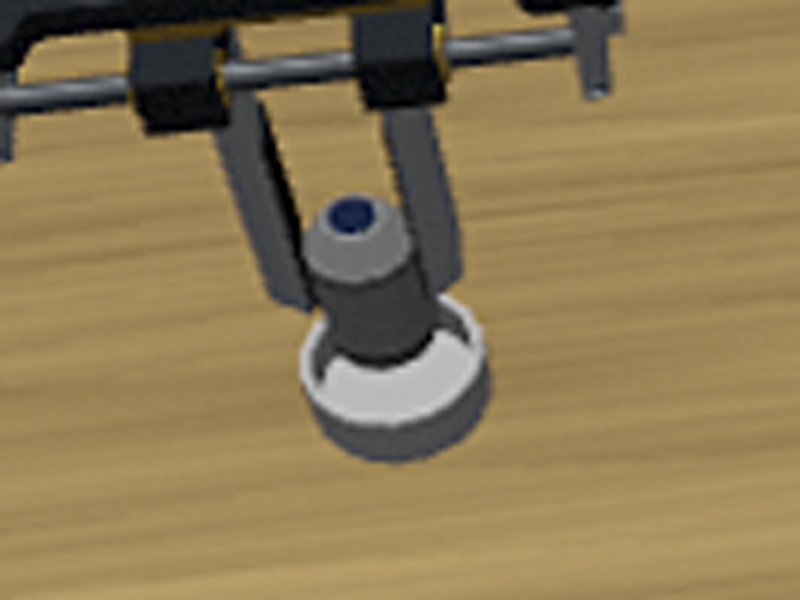

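The medium objective is upright, just above the middle cup at about (146,170). Lowering.

>>> send_rows --rotation '[[0,0,0],[0,0,0],[0,0,0],[0,0,0],[0,0,0],[0,0,0],[0,0,0]]' --xyz '[[-1,1,6],[0,0,7],[0,0,6],[0,0,4],[0,0,2],[0,0,0],[0,0,0]]' --jaw '[27,27,27,27,27,27,27]'

```text
t: 14.93
position: [0.4562, -0.219, -0.0108]
ee_rot: [3.141, -0.0, -0.0]
contact_force: [0.0, -0.2, -1.9]
width: 0.0313
grip_force: 25.0
```

>>> send_rows --rotation '[[0,0,0],[0,0,0],[0,0,0],[0,0,0]]' --xyz '[[0,0,1],[0,0,0],[0,0,1],[0,0,0]]' --jaw '[27,27,27,27]'

```text
t: 15.27
position: [0.4565, -0.2192, -0.0115]
ee_rot: [3.141, -0.001, -0.0]
contact_force: [-1.4, 0.7, 4.7]
width: 0.0311
grip_force: 25.0
```

>>> send_rows --rotation '[[0,0,0],[0,0,0],[0,0,0],[0,0,0],[0,0,0],[0,0,0],[0,0,0],[0,0,0],[0,0,0],[0,0,0]]' --xyz '[[0,0,0],[0,0,0],[0,0,0],[0,0,0],[0,0,-5],[0,0,-15],[0,0,-20],[0,0,-25],[0,0,-20],[0,0,0]]' --jaw '[60,60,60,60,60,60,60,60,60,60]'

```text
t: 16.1
position: [0.4592, -0.2209, 0.0778]
ee_rot: [3.136, -0.008, -0.0]
contact_force: [0.4, -0.8, 0.7]
width: 0.0602
grip_force: 0.0
```

>>> send_rows --rotation '[[0,0,0],[0,0,0],[0,0,0],[0,0,0],[0,0,0],[0,0,0],[0,0,0],[0,0,0],[0,0,0],[0,0,0]]' --xyz '[[0,-15,-10],[0,-25,-10],[0,-30,0],[0,-30,0],[0,-30,0],[0,-30,0],[0,-30,0],[0,-30,0],[0,-30,0],[0,-30,0]]' --jaw '[60,60,60,60,60,60,60,60,60,60]'

```text
t: 16.93
position: [0.4554, 0.0625, 0.0915]
ee_rot: [3.141, 0.001, -0.0]
contact_force: [-0.8, 0.2, 0.1]
width: 0.0601
grip_force: 0.0
```

>>> send_rows --rotation '[[0,0,0],[0,0,0],[0,0,0],[0,0,0],[0,0,0],[0,0,0],[0,0,0],[0,0,0],[0,0,0],[0,0,0]]' --xyz '[[0,-30,0],[0,-30,0],[0,-30,0],[0,-30,0],[0,-30,0],[0,-25,0],[0,-15,0],[0,-8,0],[0,0,0],[0,0,0]]' --jaw '[70,70,70,70,70,70,70,70,70,70]'

```text
t: 17.77
position: [0.4559, 0.2585, 0.0917]
ee_rot: [3.14, 0.001, 0.0]
contact_force: [0.6, -0.3, 1.4]
width: 0.0698
grip_force: 0.0
```

Run:
```python
from h import *
from fit import *
for i in range(2):
    c=camera('scene');s=sense();print(s['position'],s['width'],s['t'])
print('long',fit(c,'long',(.4585,.2595)))
cv2.imwrite('pics/g9.png',cv2.resize(c['frame'][50:350,90:490],(800,600),interpolation=cv2.INTER_CUBIC)[...,::-1])
```

```text
[0.45604641 0.25809558 0.0918509 ] 0.06996628845259317 17.8167
[0.45620036 0.25793076 0.09207567] 0.0697834510026691 17.8667
long (array([0.45846954, 0.25977967]), np.float64(0.1251576420620514))
```

View pics/g9.png

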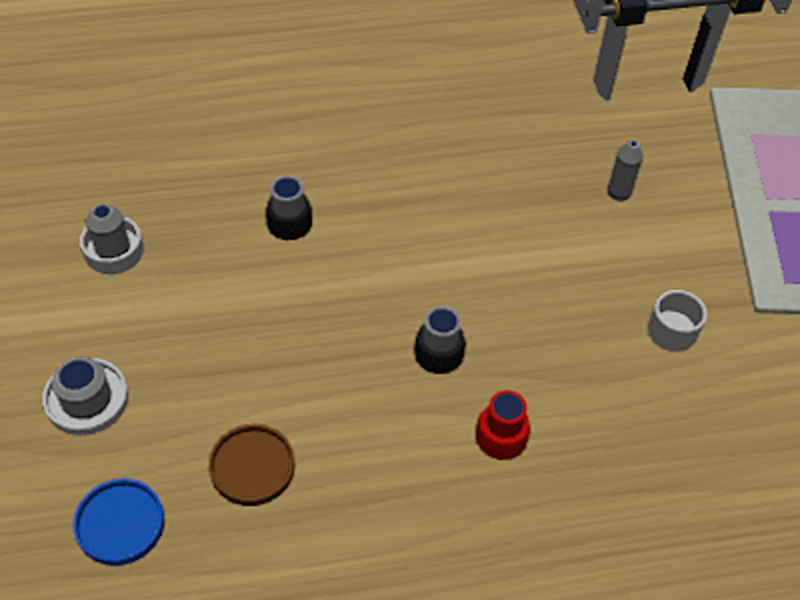

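Short and medium are seated in their cups. The open fingers are above the long objective at (402,135). Descending 96 mm and gripping.

>>> send_rows --rotation '[[0,0,0],[0,0,0],[0,0,0],[0,0,0],[0,0,0],[0,0,0],[0,0,0],[0,0,0]]' --xyz '[[3,-1,15],[0,0,22],[0,0,22],[0,0,18],[0,0,11],[0,0,6],[0,0,2],[0,0,0]]' --jaw '[70,70,70,70,70,70,70,70]'

```text
t: 18.53
position: [0.4596, 0.2597, -0.0034]
ee_rot: [3.142, -0.0, -0.001]
contact_force: [-0.1, 0.4, -0.7]
width: 0.0699
grip_force: 0.0
```

>>> send_rows --rotation '[[0,0,0],[0,0,0],[0,0,0],[0,0,0],[0,0,0],[0,0,0],[0,0,0],[0,0,0],[0,0,0]]' --xyz '[[0,0,0],[0,0,0],[0,0,0],[0,0,0],[0,0,0],[0,0,0],[0,0,0],[0,0,0],[0,0,0]]' --jaw '[19,19,19,19,19,19,19,19,19]' --newtons 25

```text
t: 19.28
position: [0.4592, 0.26, -0.0037]
ee_rot: [3.142, 0.0, -0.0]
contact_force: [0.4, 0.4, -0.7]
width: 0.0231
grip_force: 25.0
```

>>> send_rows --rotation '[[0,0,0],[0,0,0],[0,0,0],[0,0,0],[0,0,0],[0,0,0]]' --xyz '[[0,0,-5],[0,0,-15],[0,0,-20],[0,0,-20],[0,0,-20],[0,0,0]]' --jaw '[19,19,19,19,19,19]'

```text
t: 19.78
position: [0.4621, 0.2613, 0.0812]
ee_rot: [-3.138, -0.008, -0.0]
contact_force: [0.1, 0.7, 0.3]
width: 0.0231
grip_force: 25.0
```

>>> send_rows --rotation '[[0,0,0],[0,0,0],[0,0,0],[0,0,0],[0,0,0],[0,0,0],[0,0,0],[0,0,0],[0,0,0],[0,0,0]]' --xyz '[[10,0,0],[18,1,0],[24,1,0],[24,0,0],[24,0,0],[24,0,0],[20,0,0],[13,0,0],[7,0,0],[0,0,0]]' --jaw '[19,19,19,19,19,19,19,19,19,19]'

```text
t: 20.62
position: [0.6236, 0.2571, 0.0733]
ee_rot: [3.14, 0.003, -0.001]
contact_force: [-0.7, 0.2, -1.3]
width: 0.0232
grip_force: 25.0
```

>>> send_rows --rotation '[[0,0,0],[0,0,0],[0,0,0],[0,0,0],[0,0,0],[0,0,0],[0,0,0]]' --xyz '[[0,0,10],[0,0,15],[0,0,10],[0,0,4],[0,0,0],[0,0,0],[0,0,0]]' --jaw '[19,19,19,19,19,19,19]'

```text
t: 21.2
position: [0.6235, 0.2583, 0.0383]
ee_rot: [-3.141, -0.001, -0.0]
contact_force: [-0.8, -0.1, -0.6]
width: 0.0229
grip_force: 25.0
```

Run:
```python
from h import *
for i in range(2):
    c=camera('scene');s=sense();print(s['position'],s['contact_force'],s['width'])
cv2.imwrite('pics/g10.png',cv2.resize(c['frame'][140:240,350:483],(800,600),interpolation=cv2.INTER_CUBIC)[...,::-1])
```

```text
[0.62374496 0.25826009 0.03854719] [-0.66740639  0.29891883 -0.0208748 ] 0.022809266470807183
[0.62379121 0.25826167 0.03859887] [ 1.04216604  0.49896775 -0.25376584] 0.023498697092945775
```

View pics/g10.png

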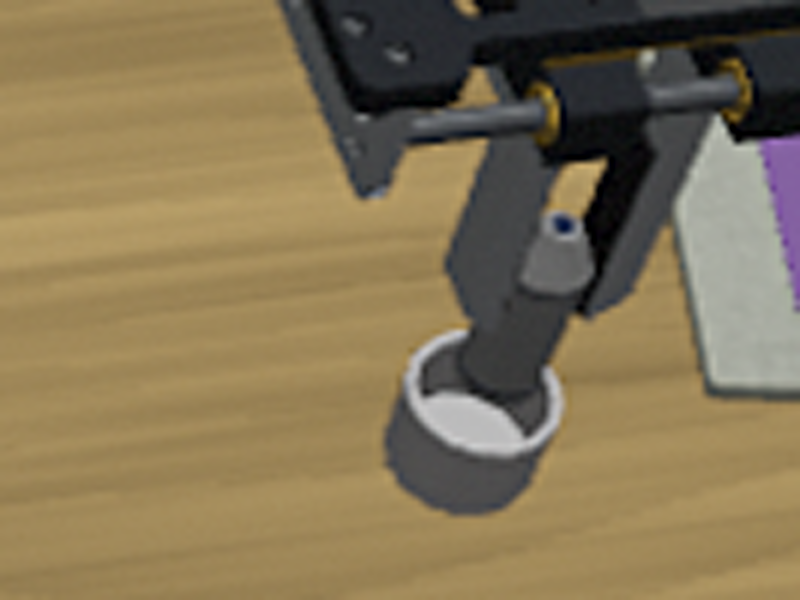

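The long objective is upright, just above the tall cup at about (428,205). Lowering in two stages.

>>> send_rows --rotation '[[0,0,0],[0,0,0],[0,0,0],[0,0,0],[0,0,0],[0,0,0],[0,0,0]]' --xyz '[[-1,1,4],[0,0,5],[0,0,5],[0,0,4],[0,0,2],[0,0,0],[0,0,0]]' --jaw '[19,19,19,19,19,19,19]'

```text
t: 21.88
position: [0.622, 0.2569, 0.0169]
ee_rot: [3.141, 0.001, -0.0]
contact_force: [-0.4, 0.3, -1.2]
width: 0.0233
grip_force: 25.0
```

>>> send_rows --rotation '[[0,0,0],[0,0,0],[0,0,0],[0,0,0],[0,0,0],[0,0,0],[0,0,0]]' --xyz '[[0,0,4],[0,0,4],[0,0,4],[0,0,2],[0,0,2],[0,0,0],[0,0,0]]' --jaw '[19,19,19,19,19,19,19]'

```text
t: 22.47
position: [0.6222, 0.257, 0.0013]
ee_rot: [3.141, 0.0, -0.0]
contact_force: [0.1, 0.9, -0.2]
width: 0.0232
grip_force: 25.0
```

>>> send_rows --rotation '[[0,0,0],[0,0,0],[0,0,0],[0,0,0]]' --xyz '[[0,0,1],[0,0,0],[0,0,1],[0,0,0]]' --jaw '[19,19,19,19]'

```text
t: 22.8
position: [0.6226, 0.257, 0.0004]
ee_rot: [-3.141, -0.001, -0.0]
contact_force: [-1.0, -0.5, 3.1]
width: 0.0229
grip_force: 25.0
```

Contact on the floor. Release, rise and back off.

>>> send_rows --rotation '[[0,0,0],[0,0,0],[0,0,0],[0,0,0],[0,0,0],[0,0,0],[0,0,0],[0,0,0],[0,0,0],[0,0,0]]' --xyz '[[0,0,0],[0,0,0],[0,0,0],[0,0,0],[0,0,0],[0,0,-5],[0,0,-15],[0,0,-25],[0,0,-25],[0,0,-25]]' --jaw '[55,55,55,55,55,55,55,55,55,55]'

```text
t: 23.63
position: [0.622, 0.2569, 0.0954]
ee_rot: [3.141, 0.0, -0.0]
contact_force: [0.3, 0.2, 0.8]
width: 0.0548
grip_force: 0.0
```

>>> send_rows --rotation '[[0,0,0],[0,0,0],[0,0,0],[0,0,0],[0,0,0],[0,0,0],[0,0,0],[0,0,0],[0,0,0],[0,0,0]]' --xyz '[[-10,0,-10],[-20,0,0],[-25,0,0],[-25,0,0],[-25,0,0],[-25,0,0],[-20,0,0],[-10,0,0],[0,0,0],[0,0,0]]' --jaw '[55,55,55,55,55,55,55,55,55,55]'

```text
t: 24.47
position: [0.4622, 0.2571, 0.1045]
ee_rot: [-3.142, -0.001, 0.0]
contact_force: [1.0, -0.9, -0.5]
width: 0.0548
grip_force: 0.0
```

Run:
```python
from h import *
s=sense();print(s['position'],s['contact_force'],s['t'])
c=camera('scene')
cv2.imwrite('pics/g11.png',cv2.resize(c['frame'][50:350,90:490],(800,600),interpolation=cv2.INTER_CUBIC)[...,::-1])
```

```text
[0.46223176 0.25709962 0.10445462] [ 1.01451341 -0.92247997 -0.45736888] 24.4667
```

View pics/g11.png

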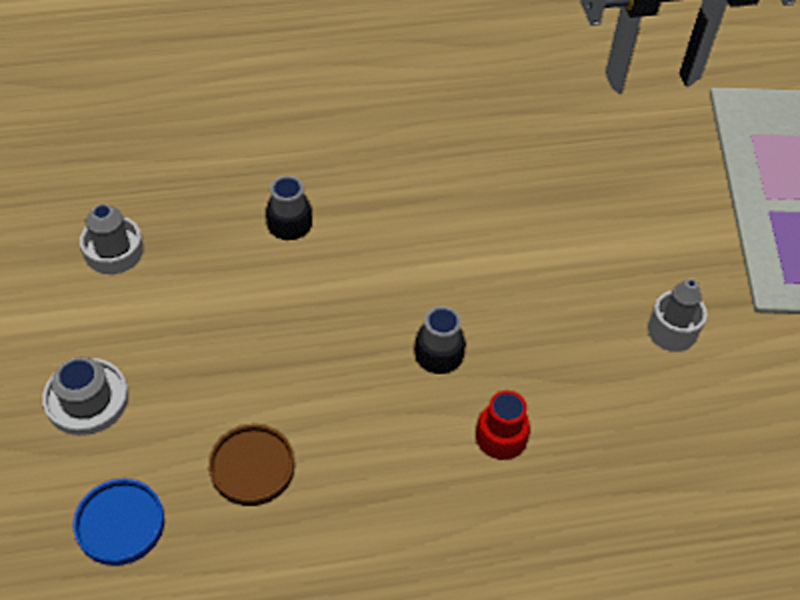

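All three stand upright in their cups: short at (131,248), medium at (145,171), long at (429,208). Both eyepieces are unmoved at (234,155) and (310,220), and the gripper is clear.

```bash
python3 -c "
from bench import *
print(finish_job())"
```

```text
the job is handed in; nothing more can be done
None
```

The short, medium and long objectives were each set down upright, lens up, in the low, middle and tall cups; both eyepieces and the look-alikes were left untouched, and the job was handed in at about 24.5 s of the 106 s allowed (the hand-in returned no verdict).

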